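# Shut the sandwich press and snap its two lever latches over

## Robot

A 6-joint arm with a two-finger parallel gripper is mounted at the origin on a cart in front of the work surface, level with it; the furniture and walls round the work are solid. World frame = base frame: x ahead of the robot, y to its left, z up, the work surface at z = 0. Lengths are in m, angles in degrees, forces in N, time in s.
With the tool pointing down it reaches from about 0.4 to 0.825 m from the base axis. Payload 7 kg.
Tool frame: the origin (TCP) lies at the very end of the fingers, on their centre line; the grasp point (between the pads) lies 19 mm behind it (ctrl.grip_depth is the z of the grasp point in the tool frame, in m); z points along the fingers, y is the direction in which the jaws open and shut (so a half turn about z gives the same grasp; the last joint's range is limited). The gripper opens to 88 mm and grips with 3 to 60 N. Pads are 19 mm wide; open, the fingers measure 130 mm over their backs; the gripper's body (78 mm by 193 mm) begins 47 mm behind the grasp point.
Start: joints at [-46.92, 20.546, 0.682, 0, -70.136, -16.507], TCP at [0.302, -0.604, 0.227] pointing down, gripper open.
Joint ranges: [-176.03, 176.03], [-82.01, 121.73], [-58.28, 71.71], [-173.87, 95.51], [-174.79, -0.11], [-173.66, 173.66]. Speed limits (degrees/s): [136.94, 136.94, 172.46, 180, 180, 180].

## Interface

Orientations are given as [roll, pitch, yaw] about the fixed x, y, z axes, in that order (R = Rz(yaw) Ry(pitch) Rx(roll)).
In Python, from plant import telemetry, snapshot, job, models, ctrl gives the robot as it stands.
- The arm moves only by the tool jog_arm, never from a script. Its argument "targets" is text: rows parted by semicolons, each of 7 numbers parted by spaces: the shift along the tool's x, y, z in m, then the turn, a rotation vector about the tool's x, y, z in degrees, then the gripper command: -1 is shut, 1 is fully open, values between are in proportion. A call has exactly 8 rows; each row is the pose to reach, as a shift and turn from the pose measured when the call began, along the tool's axes at that moment; what a row does not reach only later rows make up. A row lasts 1/8 s, in which the tool goes at most 62.5 mm and 10.7 degrees, less where a joint would pass 70% of its speed; a pose out of reach is approached as far as the arm can. A call with a gripper value outside its range is refused whole. The fingers move at their own pace and stop on an object; the grip force is fixed at half the most. Time passes only in rows, so rows that repeat a pose let the fingers close, or fill a call up. It gives the time, the measured TCP pose, the force and the opening at its end, in the units of the state.
- telemetry.get_obs(): the state, without advancing time (a new reading comes with each control period).
- snapshot(name): name is "scene" or "top" or "wrist"; returns a dict with "img" (384x512x3 uint8, red, green, blue), "range_z" (384x512 float32, m along the optical axis (not along the pixel's ray), 0 where there is no reading), "intrinsics" (3x3 intrinsics, pixels), "k1" (the pictures are not rectified: a ray, as slopes to the right and down, at radius r is drawn at 1 + k1 r^2 times it, then the intrinsics apply), "R" (3x3) and "t" (3): a world point X has camera coordinates R X + t. Camera axes: x right, y down, z forward; pixel columns grow to the right and rows downward; lengths in m; the calibration is good to about 2 mm. A picture is of the moment at which its call begins.
- job.close_job(): hands the job in, once; it reports no verdict.
Trained networks look in a picture, given as the dict that the camera call returned (one of the last four; its "shot" number tells which), for a name from the list of things; names that differ only in an ending like _2 or _b are one class to them, and where a whole thing is asked for, a point or a joint stands for the part that bears it (a point fixed in the world has none). Each returns a list of dicts, best first, with "conf" (0 to 1); they miss things now and then, are a little off and sometimes report something else, mostly with a low value. They report only what shows in the picture. A call takes as long as a camera call.
- models.cut_out(name, picture): "region" (384x512 bool, what is visible of it) and "uv" ([column, row] in pixels, amid what is visible of it).
- models.spot_point(name, picture): "uv" ([column, row] in pixels: a listed point, or the origin of a listed thing).
The state is a dict: "clock": time; "joint_pos": joint angles; "qvel": joint speeds; "tau": joint torques, N m; "tool_pos": TCP position; "orientation": TCP orientation; "force": force on the tool from outside, world axes, zero at the start; "moment": the same for the moment, N m; "opening": finger opening in m.
Only numpy, scipy, OpenCV 4.12 (cv2) and the standard library are available. Lean on these libraries where they do the work, as an engineer would, in place of code of your own. Each camera call takes 0.05 s, during which the arm holds its last target.

## Task

Put the sandwich press away locked: push its raised lid down until it is fully shut, and after that push the lever latch on each side back past its centre, away from the press's front, so that both snap over and lock. Do it with the fingertips only, picking nothing up, and leave the shaker, the cup and the small tub where they stand.

Things in the scene. Friction and masses are not known exactly. Their poses are not given: they have to be found in the camera images.
- press: Sandwich press, fixed: black base 220 (x) x 200 (y) x 60 mm, dark ribbed plate, brushed steel lid. Origin: centre of the underside, on the worktop. z up; -x points to its front (lid's black bow handle, roughly to the robot), +y to its left. Yaw varies. Lid hinge axis along y at x 0.100, z 0.075 m; latch pivots at x -0.020, y +-0.112, z 0.045 m, axes along y.
- lid (a joint): Lid angle about its rear hinge, rad: 0 = fully shut (hard stop), larger = front higher, limit 1.2; begins 0.45 to 0.75. Friction hinge: stays where left, needs 1 to 6 N downward near the front. Steel plate 200 mm wide; its flat top is 32 mm off the hinge axis and reaches 14 to 206 mm from it, then a bow handle 136 mm wide to 248 mm. Shut, the top is at z = 0.107.
- lid_front (a point): Point on the flat top of the lid, in the middle of its width, 180 mm from the hinge axis (26 mm behind the plate's front edge); moves with the lid.
- latch_left (a joint): Lever on the press's left (+y) side, rad: -0.5 = unlocked, leaning to the front (begins here); 0 = upright, the centre; +0.5 = locked, leaning to the back. Over-centre spring: about 5 N at the cross bar to leave a stop, less towards the centre; past 0 it snaps by itself to the other stop. Push the bar from the front side.
- latch_left_bar (a point): Point on the axis of the left lever's black cross bar, 85 mm from the pivot; moves with the lever. Bar 14 mm thick, along the press's y, from 4 to 58 mm outward of the pivot's y; this point is 34 mm outward. A flat steel arm carries it at 6 to 14 mm. Bar centre z: 0.120 at the stops, 0.130 upright. Space under the bar's outer part is free down to the worktop.
- latch_right (a joint): Angle in rad of the lever latch on the press's right (-y) side, a mirror image of the left one: -0.5 = unlocked, leaning to the front (where it begins); +0.5 = locked, leaning to the back; same snap.
- latch_right_bar (a point): Middle of the free length of the right lever's black cross bar; the mirror image of the left one (34 mm outward, that is to -y, of its pivot).
- salt_shaker: Glass salt shaker with a grey top, 44 mm across, 90 mm tall; a bystander. Origin: centre of its underside, z up.
- espresso_cup: Small green and white cup with a handle, 64 mm across (89 with handle), 48 mm tall; a bystander. Origin: centre of its underside, z up.
- match_box: Small light-coloured lidded tub, 38 x 61 x 31 mm; a bystander. Origin: centre of its underside, z up.

How it is judged (in metres and radians):
On the way, in this order (a step that is already met when the one before it is completed fails the run):
1. the lid is fully shut, both levers still unlocked (value of joint lid below 0.03 rad and value of joint each of latch_left, latch_right below 0 rad), for 0.2 s.
2. both lever latches have snapped over to their locked stops (value of joint each of latch_left, latch_right above 0.42 rad), for 0.2 s.
At the end, for the whole second after the job is handed in: The lid is shut (within 0.03 rad), both levers are at their back, locked stops (joint above 0.42 rad of 0.5), and the shaker, the cup and the tub stand within 30 mm of where they were (all of step 2 and value of joint lid below 0.03 rad and distance of each of salt_shaker, espresso_cup, match_box from where it was at the start of the episode below 0.03 m); the robot touches nothing.
It fails at once if a lever was pushed over while the lid was not shut (value of joint lid above 0.1 rad and value of joint any of latch_left, latch_right above 0.1 rad).
It fails at once if the lid was lifted further open (value of joint lid above 0.9 rad).
It fails at once if a bystander was picked up or knocked away (distance of any of salt_shaker, espresso_cup, match_box from where it was at the start of the episode above 0.03 m).
It also fails if it takes over 45 s, if anything falls off the work surface, if the arm or the gripper's body presses on something with over 40 N, if the wrist force passes 120 N, or if a joint passes its speed limit or range.

## Working session

There is one attempt and no reset: what is moved stays moved. The work goes in short steps, Python scripts to look and compute and a tool call to move; the robot and the scene stay as the last step left them, time stands still between calls to the robot, and variables do not carry over. Pictures are saved under pics/ and viewed, and the job is handed in when it is done.

Besides the shell and the picture viewer there is one more tool, called after "Call:" as name(argument=value, ...) on one line, values as JSON. jog_arm: Moves the arm, as the interface text tells. Its arguments: {"type":"object","properties":{"targets":{"type":"string"}},"required":["targets"]}

```bash
mkdir -p pics; ls
cat > h.py <<'E'
import numpy as np, cv2
from plant import telemetry, snapshot, job, models, ctrl
def ray(s,u,v):
    K=np.array(s["intrinsics"]);xd=np.array([(u-K[0,2])/K[0,0],(v-K[1,2])/K[1,1]])
    d=np.array([s["k1"],0,0,0.]) 
    p=cv2.undistortPoints(np.array([[[u,v]]],float),K,d)[0,0]
    return p
def world(s,u,v,z=None):
    p=ray(s,u,v)
    if z is None:
        ui,vi=int(round(u)),int(round(v));w=s["range_z"][max(vi-1,0):vi+2,max(ui-1,0):ui+2];w=w[w>0]
        if len(w)==0:return None
        z=np.median(w)
    c=np.array([p[0]*z,p[1]*z,z]);R=np.array(s["R"]);return R.T@(c-np.array(s["t"]))
def onplane(s,u,v,h):
    p=ray(s,u,v);R=np.array(s["R"]);t=np.array(s["t"])
    o=-R.T@t;d=R.T@np.array([p[0],p[1],1]);return o+d*(h-o[2])/d[2]
def proj(s,X):
    K=np.array(s["intrinsics"]);c=np.array(s["R"])@np.array(X)+np.array(s["t"]);x=c[:2]/c[2];x=x*(1+s["k1"]*(x@x));return K[:2,:2]@x+K[:2,2]
def cloud(s,mask):
    vs,us=np.nonzero(mask&(s["range_z"]>0));K=np.array(s["intrinsics"])
    p=cv2.undistortPoints(np.stack([us,vs],1).astype(float)[:,None],K,np.array([s["k1"],0,0,0.]))[:,0]
    z=s["range_z"][vs,us];c=np.c_[p*z[:,None],z];return (c-np.array(s["t"]))@np.array(s["R"])
def save(s,name,marks=()):
    im=cv2.cvtColor(s["img"],cv2.COLOR_RGB2BGR).copy()
    for m in marks: cv2.drawMarker(im,(int(m[0]),int(m[1])),(0,0,255),cv2.MARKER_CROSS,10,1)
    cv2.imwrite("pics/"+name,im)
E
python3 - <<'E'
from h import *
np.set_printoptions(precision=4,suppress=True)
print(telemetry.get_obs())
for c in ["scene","top"]:
    s=snapshot(c);mk=[]
    for n in ["press","lid_front","latch_left_bar","latch_right_bar","salt_shaker","espresso_cup","match_box"]:
        for r in models.spot_point(n,s)[:2]:
            u,v=r["uv"];mk.append((u,v));print(c,n,round(r["conf"],2),np.array(r["uv"]),world(s,u,v))
    save(s,c+"0.png",mk)
E
```

```text
pics
{'clock': 0.0, 'joint_pos': array([-46.9207,  20.593 ,   0.6349,  -0.0213, -70.1354, -16.5065]), 'qvel': array([-0.0957,  0.019 ,  0.0462, -0.076 , -0.0256,  0.0452]), 'tau': array([  0.0007, -58.2716,  29.3058,   6.997 ,   0.007 ,  -0.0002]), 'tool_pos': array([ 0.3017, -0.6033,  0.2256]), 'orientation': array([ 179.9046,   -0.0073, -153.4345]), 'force': array([ 0.1699, -0.2689,  1.0577]), 'moment': array([ 0.0378, -0.0444,  0.0044]), 'opening': 0.08774945623444567}
scene press 0.61 [242.1 219.6] [0.4586 0.1081 0.0716]
scene lid_front 0.9 [236.6 158.2] [ 0.8781 -0.0517  0.0545]
scene latch_left_bar 0.65 [216.  211.7] [0.4621 0.1868 0.1246]
scene latch_right_bar 0.62 [283.1 176.5] [ 0.5532 -0.0864  0.1223]
scene salt_shaker 0.59 [149.2 279.6] [0.377  0.4189 0.0314]
scene espresso_cup 0.9 [144.1 237.3] [0.6071 0.3886 0.0026]
scene match_box 0.5 [373.5 201.7] [ 0.4287 -0.3863 -0.0007]
top press 0.85 [242.3 199.2] [0.5221 0.0727 0.2264]
top lid_front 0.56 [245.5 190.2] [0.5515 0.0636 0.2234]
top latch_left_bar 0.42 [204.5 218.6] [0.4904 0.2124 0.0004]
top latch_right_bar 0.42 [289.9 195.8] [ 0.5565 -0.0837  0.1239]
top salt_shaker 0.43 [147.  240.7] [0.402  0.4042 0.0455]
top espresso_cup 0.66 [160.6 182.8] [0.6179 0.3782 0.0033]
top match_box 0.52 [375.9 230.3] [ 0.4587 -0.4036  0.0165]
```

View pics/scene0.png

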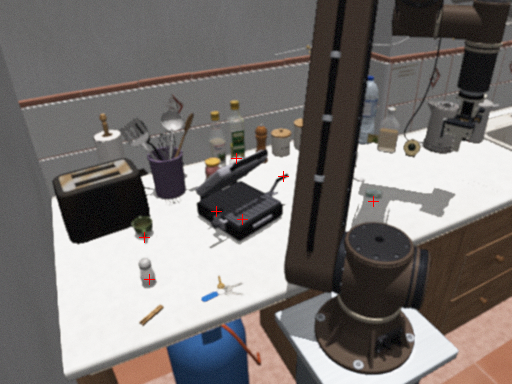

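View pics/top0.png

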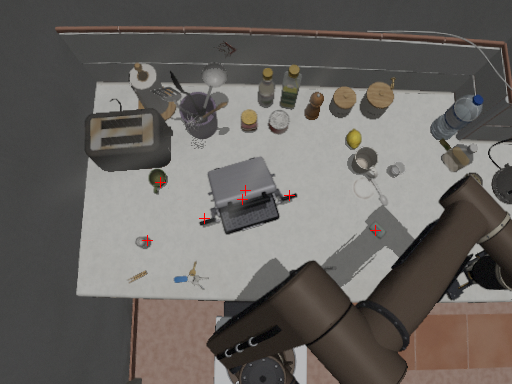

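Run:
```python
from h import *
from scipy.optimize import least_squares
np.set_printoptions(precision=4,suppress=True)
s=snapshot("top")
print(np.array(s["R"]),s["t"],s["intrinsics"])
cv2.imwrite("pics/topz.png",cv2.resize(cv2.cvtColor(s["img"][140:250,180:320],cv2.COLOR_RGB2BGR),None,fx=5,fy=5,interpolation=cv2.INTER_CUBIC))
m=np.zeros((384,512),bool);m[140:250,185:310]=1
P=cloud(s,m);P=P[(P[:,2]>0.02)&(P[:,2]<0.4)&(P[:,0]>.4)]
np.save("P.npy",P)
# bars
for nm,sel in (("L",P[:,1]>0.15),("R",P[:,1]<-0.04)):
    Q=P[sel&(P[:,2]>0.1)&(P[:,2]<.15)];print(nm,len(Q),Q.mean(0),Q.min(0),Q.max(0))
# lid plane RANSAC
Q=P[P[:,2]>0.13];rng=np.random.default_rng(0);best=None
for i in range(500):
    a=Q[rng.choice(len(Q),3,False)];n=np.cross(a[1]-a[0],a[2]-a[0]);
    if np.linalg.norm(n)<1e-6: continue
    n/=np.linalg.norm(n);n*=np.sign(n[2]);k=abs((Q-a[0])@n)<0.003
    if best is None or k.sum()>best.sum():best=k
c=Q[best].mean(0);n=np.linalg.svd(Q[best]-c)[2][2];n*=np.sign(n[2]);print(len(Q),best.sum(),c,n,"tilt",np.arccos(n[2]),"yaw",np.degrees(np.arctan2(-n[1],-n[0])))
I=Q[abs((Q-c)@n)<.005]
r=cv2.minAreaRect(I[:,:2].astype(np.float32));print(r)
```

```text
[[ 0.0186 -0.9996  0.0229]
 [-0.9822 -0.0225 -0.1866]
 [ 0.187  -0.019  -0.9822]] [-0.0033  0.5597  1.4926] [[440.7691   0.     261.9878]
 [  0.     440.7691 198.2426]
 [  0.       0.       1.    ]]
L 204 [0.5677 0.1773 0.127 ] [0.4515 0.1505 0.102 ] [0.6518 0.2136 0.1498]
R 68 [ 0.5529 -0.0776  0.1225] [ 0.5407 -0.1047  0.104 ] [ 0.5643 -0.0517  0.1298]
2397 1481 [0.5895 0.0805 0.1858] [0.6347 0.2069 0.7446] tilt 0.7308692570952996 yaw -161.94550652853766
((0.5780478119850159, 0.0774245411157608), (0.1537168323993683, 0.19495835900306702), 18.621789932250977)
```

View pics/topz.png

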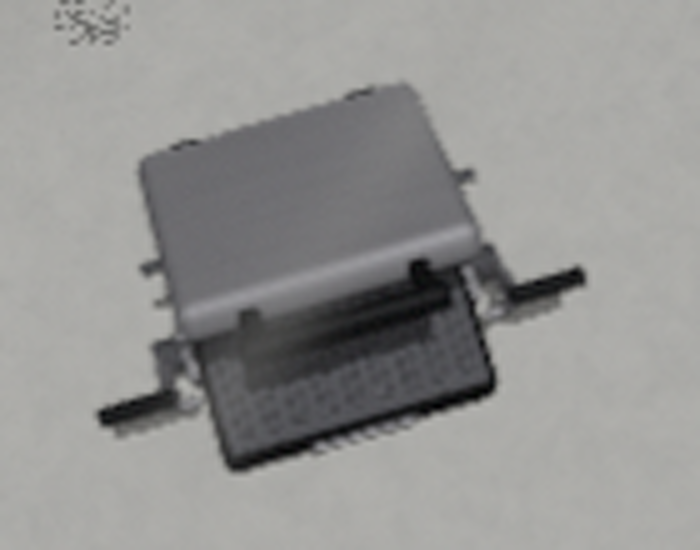

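Run:
```python
from h import *
np.set_printoptions(precision=4,suppress=True)
s=snapshot("top")
f=lambda a,b:onplane(s,180+a/5-.4,140+b/5-.4,.122)
L=f(98,416),f(178,398);R=f(510,293),f(586,272)
print(L,R)
d=L[0]-R[1];print(np.linalg.norm(d),"yaw",np.degrees(np.arctan2(-d[0],d[1])))
# press outer ends distance 0.34
mid=(L[0]+R[1])/2;print(mid)
P=np.load("P.npy")
# base front edge z 0.06
for h,pts in ((.06,[(230,465),(492,385)]),(.06,[(232,470),(496,395)])):
    a=f2=[onplane(s,180+x/5-.4,140+y/5-.4,h) for x,y in pts];d=a[0]-a[1];print(a,np.linalg.norm(d),np.degrees(np.arctan2(-d[0],d[1])))
for yaw in (16,17,18):
    c,sn=np.cos(np.radians(yaw)),np.sin(np.radians(yaw))
    print(yaw,mid[:2]+0.0607*np.array([c,sn]))
```

```text
(array([0.459 , 0.2159, 0.122 ]), array([0.4722, 0.1634, 0.122 ])) (array([ 0.5481, -0.056 ,  0.122 ]), array([ 0.5636, -0.107 ,  0.122 ]))
0.33945704235165153 yaw 17.954827406708723
[0.5113 0.0544 0.122 ]
[array([0.4352, 0.1313, 0.06  ]), array([ 0.4947, -0.0482,  0.06  ])] 0.1891372246756232 18.352288053913288
[array([0.4318, 0.1298, 0.06  ]), array([ 0.4878, -0.0511,  0.06  ])] 0.18936964911128865 17.210605241170388
16 [0.5696 0.0711]
17 [0.5693 0.0722]
18 [0.569  0.0732]
```

```bash
cat >> h.py <<'E'
from scipy.spatial.transform import Rotation as Ro
O=np.array([.569,.073]);YAW=18.
def pw(x,y,z):
    c,s=np.cos(np.radians(YAW)),np.sin(np.radians(YAW));return np.array([O[0]+c*x-s*y,O[1]+s*x+c*y,z])
def inpress(p):
    c,s=np.cos(np.radians(YAW)),np.sin(np.radians(YAW));d=np.array(p)[:2]-O;return np.array([c*d[0]+s*d[1],-s*d[0]+c*d[1],p[2]])
def go(*ws,rpy=(180,0,YAW-180)):
    o=telemetry.get_obs();R0=Ro.from_euler("xyz",o["orientation"],degrees=True);Rt=Ro.from_euler("xyz",rpy,degrees=True)
    print("t",o["clock"],"press",inpress(o["tool_pos"]).round(4),"ori",o["orientation"].round(2),"F",o["force"].round(1),"open",round(o["opening"],3))
    rv=(R0.inv()*Rt).as_rotvec(degrees=True).round(2)
    for w in ws: print(R0.inv().apply(np.array(w)-o["tool_pos"]).round(4),rv)
E
python3 -c "
from h import *
go([.40,-.34,.32],pw(-.02,0,.32))"
```

```text
t 0.9 press [-0.4631 -0.561   0.2266] ori [-180.      0.   -153.43] F [ 0.4  0.2 -1.5] open 0.087
[-0.2057  0.1919 -0.0934] [-0.    0.    8.57]
[-0.5218  0.4887 -0.0934] [-0.    0.    8.57]
```

Call:
jog_arm(targets="-0.02 0.019 -0.03 0 0 0 -1; -0.06 0.056 -0.06 0 0 2 -1; -0.1 0.094 -0.09 0 0 4 -1; -0.14 0.131 -0.093 0 0 6 -1; -0.18 0.169 -0.093 0 0 8 -1; -0.22 0.206 -0.093 0 0 8.57 -1; -0.26 0.244 -0.093 0 0 8.57 -1; -0.3 0.281 -0.093 0 0 8.57 -1")

```text
clock: 1.9
tool_pos: [0.4448, -0.2164, 0.32]
orientation: [-180.0, 0.1, -162.0]
force: [0.8, -0.5, -0.1]
opening: 0.0131
```

```bash
python3 -c "
from h import *
go(pw(-.02,0,.32))"
```

```text
t 1.9 press [-0.2076 -0.2369  0.32  ] ori [-1.7998e+02  5.0000e-02 -1.6199e+02] F [ 0.8 -0.5 -0.1] open 0.013
[-1.876e-01  2.369e-01  1.000e-04] [-0.02  0.05  0.01]
```

Call:
jog_arm(targets="-0.03 0.038 0 0 0 0 -1; -0.065 0.08 0 0 0 0 -1; -0.1 0.125 0 0 0 0 -1; -0.135 0.17 0 0 0 0 -1; -0.165 0.21 0 0 0 0 -1; -0.1876 0.237 0 0 0 0 -1; -0.1876 0.237 0.02 0 0 0 -1; -0.1876 0.237 0.03 0 0 0 -1")

```text
clock: 2.9
tool_pos: [0.5496, 0.0673, 0.289]
orientation: [-180.0, -0.0, -162.0]
force: [0.6, -1.0, -0.2]
opening: 0.0004
```

```bash
python3 -c "
from h import *
go(pw(-.02,0,.24))
s=snapshot('top')
def lidpt(a,d=.18):
    return pw(.1-d*np.cos(a)+.032*np.sin(a),0,.075+d*np.sin(a)+.032*np.cos(a))
save(s,'t1.png');print(lidpt(.73))
s=snapshot('scene');save(s,'s1.png')
w=snapshot('wrist');save(w,'w1.png')
cv2.imwrite('pics/s1z.png',cv2.resize(cv2.imread('pics/s1.png')[120:250,150:350],None,fx=4,fy=4))
"
```

```text
t 2.9 press [-0.0202  0.0006  0.289 ] ori [-1.7998e+02 -3.0000e-02 -1.6195e+02] F [ 0.6 -1.  -0.2] open 0.0
[-0.0003 -0.0005  0.049 ] [-0.02 -0.03  0.05]
[0.5568345  0.06904719 0.21888212]
```

View pics/s1z.png

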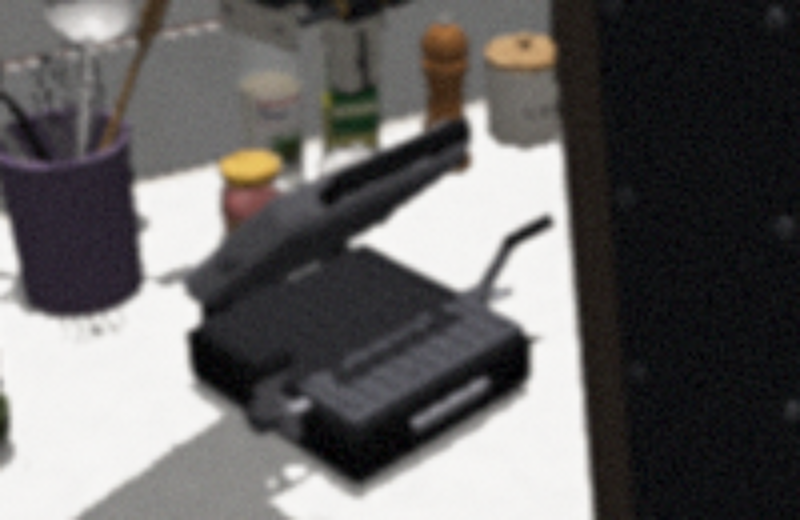

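View pics/w1.png

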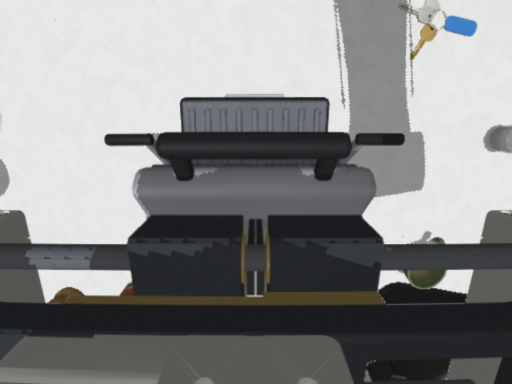

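Call:
jog_arm(targets="-0.007 0 0.025 0 0 0 -1; -0.013 0 0.045 0 0 0 -1; -0.013 0 0.058 0 0 0 -1; -0.013 0 0.067 0 0 0 -1; -0.005 0 0.074 0 0 0 -1; 0.005 0 0.083 0 0 0 -1; 0.014 0 0.094 0 0 0 -1; 0.023 0 0.105 0 0 0 -1")

```text
clock: 4.05
tool_pos: [0.527, 0.0589, 0.1845]
orientation: [-180.0, 0.0, -162.0]
force: [1.1, -1.2, 1.7]
opening: 0.0003
```

```bash
python3 -c "
from h import *
go(pw(-.058,0,.160),pw(-.069,0,.134),pw(-.0755,0,.107))
s=snapshot('scene');save(s,'s2.png')
cv2.imwrite('pics/s2z.png',cv2.resize(cv2.imread('pics/s2.png')[120:250,150:350],None,fx=4,fy=4))
"
```

```text
t 4.05 press [-0.0443 -0.0004  0.1845] ori [-1.7996e+02  2.0000e-02 -1.6202e+02] F [ 1.1 -1.2  1.7] open 0.0
[0.0137 0.0004 0.0245] [-0.04  0.02 -0.02]
[0.0247 0.0004 0.0505] [-0.04  0.02 -0.02]
[0.0312 0.0005 0.0775] [-0.04  0.02 -0.02]
```

View pics/s2z.png

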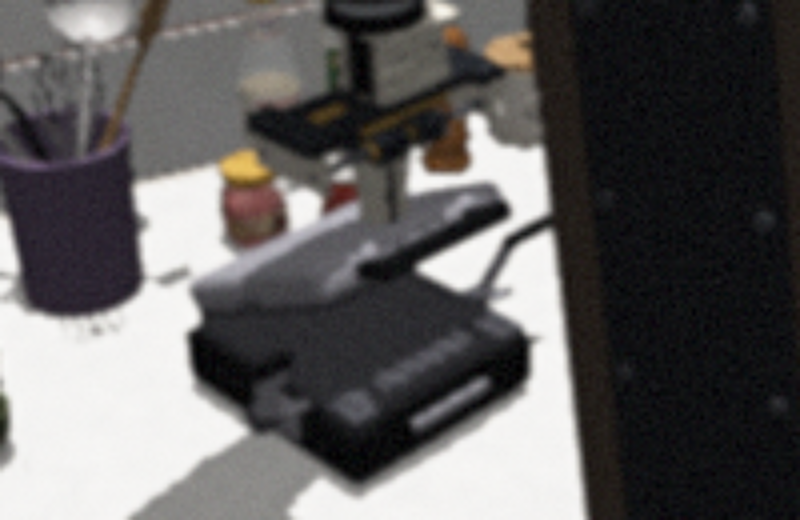

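Call:
jog_arm(targets="0.007 0 0.012 0 0 0 -1; 0.0137 0 0.0245 0 0 0 -1; 0.0195 0 0.037 0 0 0 -1; 0.0247 0 0.05 0 0 0 -1; 0.028 0 0.06 0 0 0 -1; 0.031 0 0.07 0 0 0 -1; 0.031 0 0.075 0 0 0 -1; 0.031 0 0.078 0 0 0 -1")

```text
clock: 5.1
tool_pos: [0.495, 0.0485, 0.1068]
orientation: [-179.9, -0.2, -162.0]
force: [-21.2, 3.8, 48.8]
opening: 0.0004
```

```bash
python3 -c "
from h import *
go(pw(-.0755,0,.105))
s=snapshot('scene');save(s,'s3.png')
cv2.imwrite('pics/s3z.png',cv2.resize(cv2.imread('pics/s3.png')[120:250,150:350],None,fx=4,fy=4))
"
```

```text
t 5.1 press [-0.078  -0.0004  0.1068] ori [-179.94   -0.23 -162.  ] F [-21.2   3.8  48.8] open 0.0
[-0.0025  0.0004  0.0018] [-0.06 -0.23 -0.  ]
```

View pics/s3z.png

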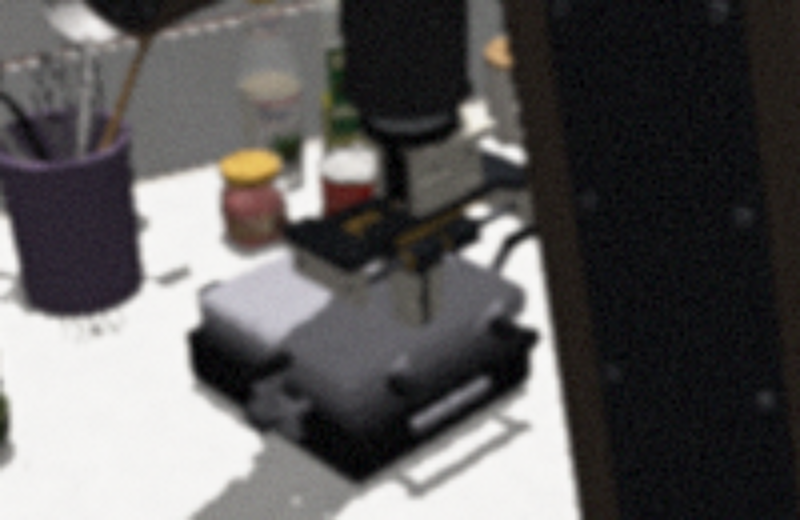

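Call:
jog_arm(targets="-0.001 0 0.0005 0 0 0 -1; -0.001 0 0.0005 0 0 0 -1; -0.001 0 -0.03 0 0 0 -1; 0.005 0.01 -0.07 0 0 0 -1; 0.015 0.045 -0.09 0 0 0 -1; 0.03 0.09 -0.09 0 0 0 -1; 0.045 0.13 -0.09 0 0 0 -1; 0.045 0.15 -0.09 0 0 0 -1")

```text
clock: 6.15
tool_pos: [0.4048, 0.1786, 0.1972]
orientation: [-180.0, -0.2, -161.9]
force: [0.4, 0.0, -0.1]
opening: 0.0004
```

Run:
```python
from h import *
np.set_printoptions(precision=4,suppress=True)
go(pw(-.12,.15,.09),pw(-.01,.15,.09))
s=snapshot("top");mk=[]
for n in ["latch_left_bar","latch_right_bar","lid_front"]:
    for r in models.spot_point(n,s)[:2]:
        u,v=r["uv"];mk.append((u,v));p=onplane(s,u,v,.12);print(n,round(r["conf"],2),np.array(r["uv"]),inpress(p))
m=np.zeros((384,512),bool);m[140:250,185:310]=1
P=cloud(s,m);Q=np.array([inpress(p) for p in P]);k=(abs(Q[:,1])<.08)&(Q[:,0]>-.09)&(Q[:,0]<.07)&(Q[:,2]<.15);
A=np.c_[Q[k][:,:2],np.ones(k.sum())];print("lid plane",k.sum(),np.linalg.lstsq(A,Q[k][:,2],rcond=None)[0],np.median(Q[k][:,2]))
b=(Q[:,1]<-.13)&(Q[:,2]>.1);print("Rbar",Q[b].mean(0),Q[b].min(0),Q[b].max(0))
save(s,"t4.png")
cv2.imwrite("pics/t4z.png",cv2.resize(cv2.cvtColor(s["img"][140:260,180:320],cv2.COLOR_RGB2BGR),None,fx=5,fy=5))
w=snapshot('wrist');save(w,'w4.png')
```

```text
t 6.15 press [-0.1236  0.1512  0.1972] ori [-179.98   -0.2  -161.91] F [ 0.4  0.  -0.1] open 0.0
[-0.0039 -0.0011  0.1072] [-0.02 -0.2   0.09]
[-0.1139 -0.0013  0.1068] [-0.02 -0.2   0.09]
latch_left_bar 0.61 [205.8 223.1] [-0.0674  0.1493  0.12  ]
latch_right_bar 0.47 [288.7 197.9] [-0.0653 -0.1397  0.12  ]
lid_front 0.57 [252.2 217.5] [-0.0937 -0.0033  0.12  ]
lid plane 2105 [ 0.0005 -0.      0.1052] 0.10508762664803614
Rbar [-0.0626 -0.1487  0.1228] [-0.0681 -0.1676  0.1145] [-0.0545 -0.1311  0.1323]
```

View pics/t4z.png

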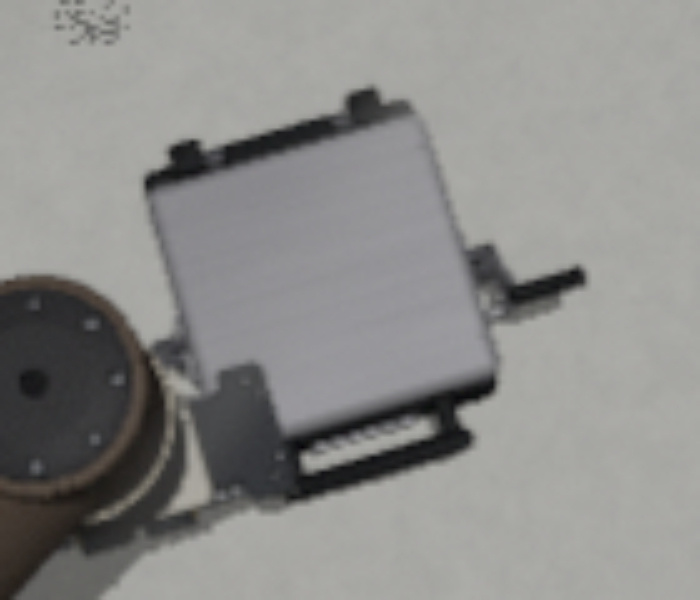

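View pics/w4.png

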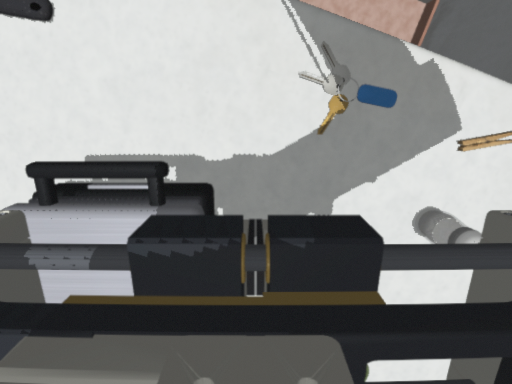

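Call:
jog_arm(targets="0.004 0 0.04 0 0 0 -1; 0.004 0 0.08 0 0 0 -1; 0.004 0 0.099 0 0 0 -1; -0.01 0 0.099 0 0 0 -1; -0.025 0 0.099 0 0 0 -1; -0.04 0 0.099 0 0 0 -1; -0.05 0 0.099 0 0 0 -1; -0.06 0 0.099 0 0 0 -1")

```text
clock: 7.4
tool_pos: [0.4622, 0.1946, 0.0977]
orientation: [-179.9, -0.4, -162.0]
force: [-5.9, -1.4, 4.7]
opening: 0.0003
```

```bash
python3 -c "
from h import *
go(pw(-.01,.15,.098))
s=snapshot('scene');save(s,'s5.png')
cv2.imwrite('pics/s5z.png',cv2.resize(cv2.imread('pics/s5.png')[120:250,150:350],None,fx=4,fy=4))
"
```

```text
t 7.4 press [-0.064   0.1486  0.0977] ori [-179.89   -0.41 -162.04] F [-5.9 -1.4  4.7] open 0.0
[-0.054   0.0014 -0.0006] [-0.11 -0.41 -0.04]
```

View pics/s5z.png

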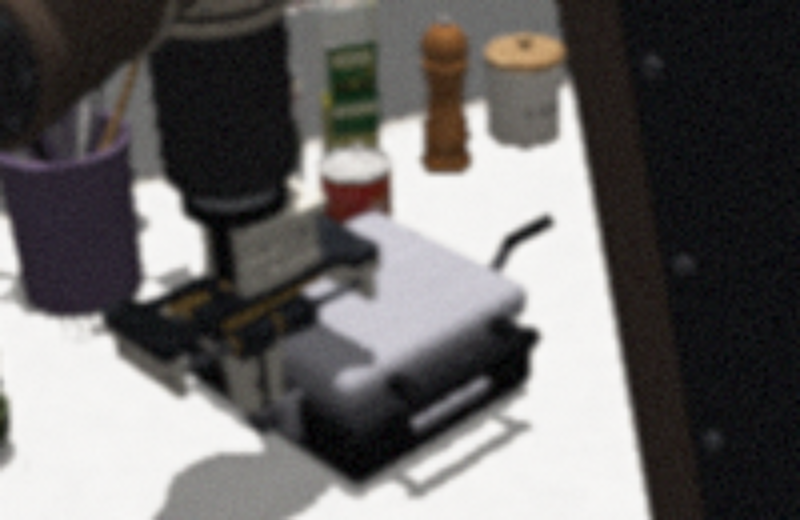

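Call:
jog_arm(targets="-0.01 0.001 0 0 0 0 -1; -0.02 0.001 0 0 0 0 -1; -0.03 0.001 0 0 0 0 -1; -0.04 0.001 0 0 0 0 -1; -0.05 0.001 0 0 0 0 -1; -0.054 0.001 0 0 0 0 -1; -0.04 0.001 -0.01 0 0 0 -1; -0.03 0.001 -0.05 0 0 0 -1")

```text
clock: 8.45
tool_pos: [0.4896, 0.2041, 0.1464]
orientation: [-179.8, -0.6, -162.0]
force: [-0.0, 0.5, 2.7]
opening: 0.0001
```

```bash
python3 -c "
from h import *
go(pw(-.03,.15,.2),pw(-.12,-.15,.2),pw(-.12,-.15,.098))
s=snapshot('scene');save(s,'s6.png')
cv2.imwrite('pics/s6z.png',cv2.resize(cv2.imread('pics/s6.png')[120:250,150:350],None,fx=4,fy=4))
"
```

```text
t 8.45 press [-0.035   0.1492  0.1464] ori [-179.79   -0.63 -162.04] F [-0.   0.5  2.7] open 0.0
[-0.0044  0.0006 -0.0537] [-0.21 -0.63 -0.04]
[ 0.0854 -0.2995 -0.0516] [-0.21 -0.63 -0.04]
[ 0.0843 -0.2991  0.0504] [-0.21 -0.63 -0.04]
```

View pics/s6z.png

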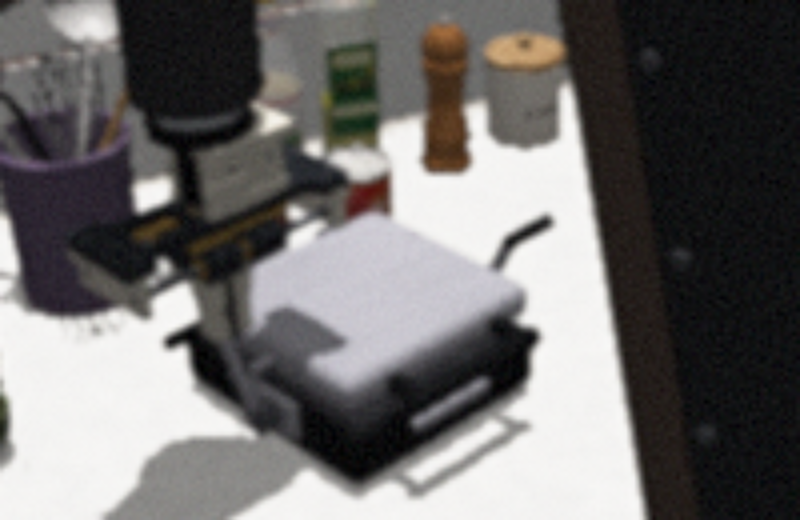

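The left lever now leans back (zoom pixel about 200,335). Moving over to the right one.

Call:
jog_arm(targets="0 0 -0.045 0 0 0 -1; 0.01 -0.03 -0.06 0 -0.6 0 -1; 0.025 -0.075 -0.06 0 -0.6 0 -1; 0.04 -0.125 -0.06 0 -0.6 0 -1; 0.06 -0.175 -0.06 0 -0.6 0 -1; 0.075 -0.225 -0.06 0 -0.6 0 -1; 0.085 -0.275 -0.06 0 -0.6 0 -1; 0.085 -0.3 -0.055 0 -0.6 0 -1")

```text
clock: 9.5
tool_pos: [0.5031, -0.108, 0.21]
orientation: [-179.9, 0.6, -162.1]
force: [-0.0, 0.2, 0.4]
opening: 0.0006
```

```bash
python3 -c "
from h import *
go(pw(-.12,-.15,.098),pw(-.01,-.15,.098))
s=snapshot('top');save(s,'t7.png')
cv2.imwrite('pics/t7z.png',cv2.resize(cv2.imread('pics/t7.png')[140:260,180:320],None,fx=5,fy=5))
"
```

```text
t 9.5 press [-0.1186 -0.1518  0.21  ] ori [-179.9     0.6  -162.05] F [-0.   0.2  0.4] open 0.001
[0.0026 0.002  0.112 ] [-0.1   0.6  -0.05]
[-0.1074  0.0021  0.1131] [-0.1   0.6  -0.05]
```

View pics/t7z.png

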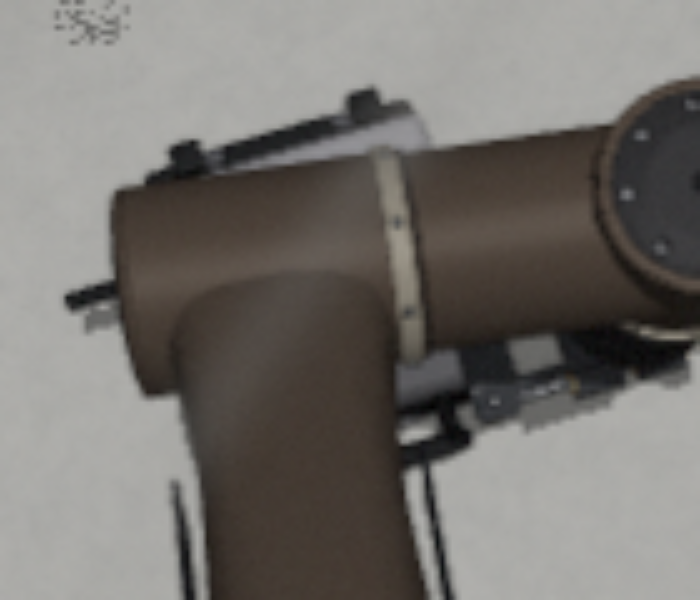

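```bash
python3 -c "
from h import *
s=snapshot('top')
for a,b in ((250,230),(480,230),(280,450),(660,160)): print(world(s,180+a/5,140+b/5).round(3))
"
```

```text
[0.475 0.09  0.633]
[ 0.478 -0.011  0.63 ]
[0.373 0.072 0.684]
[ 0.506 -0.087  0.65 ]
```

Call:
jog_arm(targets="0.005 0.002 0.04 0 0.6 0 -1; 0.005 0.002 0.08 0 0.6 0 -1; 0.003 0.002 0.112 0 0.6 0 -1; -0.01 0.002 0.112 0 0.6 0 -1; -0.025 0.002 0.112 0 0.6 0 -1; -0.04 0.002 0.112 0 0.6 0 -1; -0.05 0.002 0.112 0 0.6 0 -1; -0.06 0.002 0.112 0 0.6 0 -1")

```text
clock: 10.6
tool_pos: [0.5605, -0.0875, 0.0985]
orientation: [-179.9, -0.2, -162.1]
force: [-5.0, -2.4, 4.1]
opening: 0.0002
```

```bash
python3 -c "
from h import *
go(pw(-.01,-.15,.098))
"
```

```text
t 10.6 press [-0.0577 -0.15    0.0985] ori [-179.92   -0.2  -162.12] F [-5.  -2.4  4.1] open 0.0
[-0.0477  0.0001  0.0003] [-0.08 -0.2  -0.12]
```

Call:
jog_arm(targets="-0.01 0 0 0 0 0 -1; -0.02 0 0 0 0 0 -1; -0.03 0 0 0 0 0 -1; -0.04 0 0 0 0 0 -1; -0.048 0 0 0 0 0 -1; -0.048 0 0 0 0 0 -1; -0.035 0 -0.01 0 0 0 -1; -0.025 0 -0.05 0 0 0 -1")

```text
clock: 11.6
tool_pos: [0.5814, -0.0802, 0.1472]
orientation: [-180.0, -0.5, -162.2]
force: [1.4, 0.1, 1.1]
opening: 0.0004
```

```bash
python3 -c "
from h import *
go(pw(-.12,-.15,.2),pw(-.12,-.35,.25))
s=snapshot('scene');save(s,'s8.png')
cv2.imwrite('pics/s8z.png',cv2.resize(cv2.imread('pics/s8.png')[120:250,150:350],None,fx=4,fy=4))
"
```

```text
t 11.6 press [-0.0356 -0.1495  0.1472] ori [-179.99   -0.5  -162.15] F [1.4 0.1 1.1] open 0.0
[ 0.0849 -0.0007 -0.0521] [-0.01 -0.5  -0.15]
[ 0.0848 -0.2007 -0.1021] [-0.01 -0.5  -0.15]
```

View pics/s8z.png

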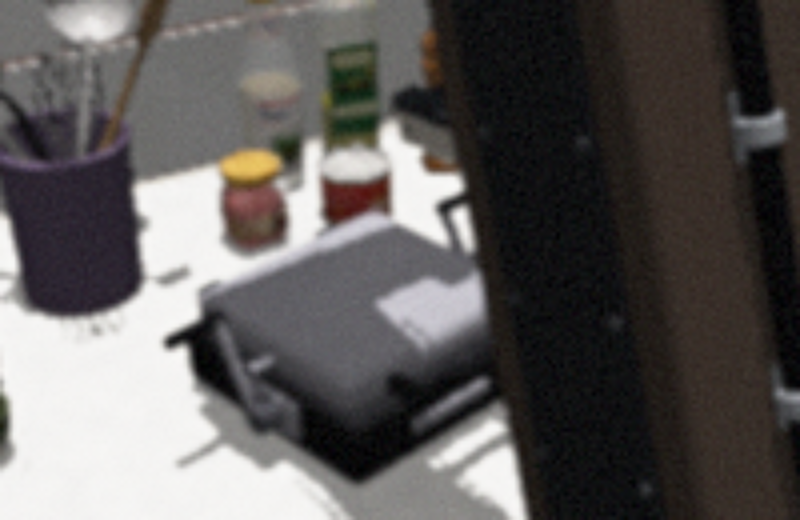

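Both levers appear to lean back now. I'll lift clear and verify from the top.

Call:
jog_arm(targets="0 0 -0.045 0 0 0 -1; 0.02 -0.03 -0.09 0 0 0 -1; 0.04 -0.06 -0.12 0 0 0 -1; 0.06 -0.1 -0.13 0 0 0 -1; 0.08 -0.14 -0.13 0 0 0 -1; 0.09 -0.18 -0.13 0 0 0 -1; 0.1 -0.22 -0.13 0 0 0 -1; 0.1 -0.22 -0.13 0 0 0 -1")

```text
clock: 12.65
tool_pos: [0.5549, -0.3228, 0.2854]
orientation: [-179.8, 0.0, -162.3]
force: [0.8, -0.5, -0.4]
opening: 0.0003
```

Run:
```python
from h import *
np.set_printoptions(precision=4,suppress=True)
go()
s=snapshot("top");save(s,"t9.png")
cv2.imwrite("pics/t9z.png",cv2.resize(cv2.imread("pics/t9.png")[140:260,180:320],None,fx=5,fy=5))
m=np.zeros((384,512),bool);m[140:250,185:310]=1
P=cloud(s,m);Q=np.array([inpress(p) for p in P])
k=(abs(Q[:,1])<.08)&(Q[:,0]>-.09)&(Q[:,0]<.07)&(Q[:,2]<.15);A=np.c_[Q[k][:,:2],np.ones(k.sum())]
if k.sum()>5: print("lid",k.sum(),np.linalg.lstsq(A,Q[k][:,2],rcond=None)[0])
for sg in (1,-1):
    b=(sg*Q[:,1]>.13)&(sg*Q[:,1]<.175)&(Q[:,2]>.1)&(Q[:,2]<.145)&(abs(Q[:,0])<.1)
    print("bar",sg,b.sum(),Q[b].mean(0) if b.any() else None)
for n in ["salt_shaker","espresso_cup","match_box"]:
    for r in models.spot_point(n,s)[:1]: print(n,round(r["conf"],2),np.array(r["uv"]))
```

```text
t 12.65 press [-0.1357 -0.3721  0.2854] ori [-179.81    0.01 -162.28] F [ 0.8 -0.5 -0.4] open 0.0
lid 2179 [0.002  0.0002 0.1053]
bar 1 51 [0.0173 0.1499 0.1228]
bar -1 41 [ 0.0191 -0.1488  0.1223]
salt_shaker 0.53 [146.8 244.2]
espresso_cup 0.71 [159.1 185.1]
match_box 0.5 [377.3 233.1]
```

View pics/t9.png

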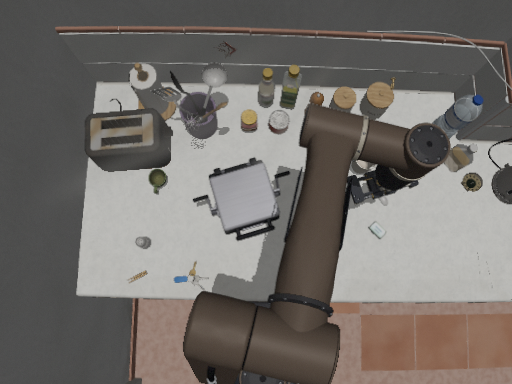

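```bash
python3 -c "
from h import *
print(job.close_job())"
```

```text
the job is handed in; nothing more can be done
None
```

I closed the lid, locked both levers and handed the job in at about 12.7 s. I used only the closed fingertips. `close_job` reports no verdict, so the result rests on my own checks.

- **Lid:** I pushed it down along its arc until it met the hard stop, with the fingertip at z = 0.1068 m. That is within 0.2 mm of the stated shut height of 0.107 m. The push peaked at about 49 N upward on the fingertips at the stop, well under the 120 N wrist limit. The last top-camera depth fit gave a flat lid, slope about 0.002 rad, at z ≈ 0.105 m. The roughly 2 mm height difference is within the calibration tolerance.
- **Levers:** I pushed the left, then the right, from the front side, at about 6 N when last read on each. In the last measurement both cross bars sit behind their pivots, at press x = +0.017 m (left) and +0.019 m (right). The locked stop should put them at +0.021 m and the unlocked stop at −0.061 m, so both read as locked.
- **Bystanders:** The shaker, cup and tub were never approached. The network's positions for them shifted 2–4 pixels between the first and last top pictures, or up to about 12 mm. That is close to the network's own scatter and inside the 30 mm limit, and the arm's shadow lay across the tub in the first picture.
- **Robot:** The arm ended clear of everything, with the force reading near zero.

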